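# Hook the polishing-disc tray out from under the bench shelf

### The arm

A 6-joint arm with a two-finger parallel gripper is mounted at the origin on the work surface. World frame = base frame: x ahead of the robot, y to its left, z up, the work surface at z = 0. Lengths are in mm, angles in rad, forces in N, time in s.
With the tool pointing down it reaches from about 350 to 775 mm from the base axis. Payload 5.5 kg.
Tool frame: the origin (TCP) lies midway between the tips of the shut fingers; the grasp point (between the pads) lies 19 mm behind it; z points along the fingers, y is the line along which they close (so a half turn about z gives the same grasp; the last joint's range is limited). The gripper opens to 85 mm and grips with 20 to 120 N. Pads are 22 mm wide; open, the fingers measure 114 mm over their backs; the gripper's body (76 mm by 85 mm) begins 54 mm behind the grasp point. The pads swing forward as they close: fully open they stand 13 mm farther back than shut.
Start: joints at [-1.487, 0.313, 0.046, 1.304, 0, 1.431], TCP at [127.606, -560.706, 208.923] pointing down, gripper open.
Joint ranges: [-2.76, 2.76], [-0.86, 1.69], [-1.03, 1.26], [-2.2, 2.34], [-1.47, 1.5], [-3.14, 3.14]. Speed limits (rad/s): [2.57, 2.57, 3.14, 3.14, 3.14, 3.14].

### API

Orientations are given as [roll, pitch, yaw] about the fixed x, y, z axes, in that order (R = Rz(yaw) Ry(pitch) Rx(roll)).
In Python, from bench import robot gives the robot as it stands.
- The arm moves only by the shell command python3 -m jog 'ROWS' [FORCE]. ROWS is JSON, a list of rows, each a list of 3 entries, a list of its own where there are three numbers: the shift along the tool's x, y, z in mm, then the turn, a rotation vector about the tool's x, y, z in degrees, then the closure, from 0 (fully open) to 1 (shut). In form: [[[dx, dy, dz], [ax, ay, az], claw], ...]. A call has 1 to 20 rows; each row is the pose to reach, as a shift and turn from the pose commanded when the call began, along the tool's axes at that moment; what a row does not reach only later rows make up. A row lasts 1/10 s, in which the tool goes at most 50 mm and 8.59 degrees, less where a joint would pass 70% of its speed; a pose out of reach is approached as far as the arm can. A call with a gripper value outside its range is refused whole. The fingers move at their own pace and stop on an object; FORCE is the grip in N (left out, the last holds). Time passes only in rows, so rows that repeat a pose let the fingers close. It gives the time, the measured TCP pose, the force, the opening and the grip force at its end, in the units of the state.
- robot.get_obs(): the state, without advancing time (a new reading comes with each control period).
- robot.snapshot(name): name is "side" or "top" or "wrist"; returns (picture, depth): 480x640x3 uint8, blue, green, red; 480x640 float32, mm along the optical axis (not along the pixel's ray), 0 where there is no reading.
- robot.camera_model(name): a dict with "K" (3x3 intrinsics, pixels), "k1" (the pictures are not rectified: a ray, as slopes to the right and down, at radius r is drawn at 1 + k1 r^2 times it, then the intrinsics apply), "world_from_camera" (4x4, takes a point from camera to world coordinates). Camera axes: x right, y up, looking along -z (the intrinsics and any distortion apply to the point x, -y, -z); pixel columns grow to the right and rows downward; lengths in mm; the calibration is good to about 2 mm. A picture is of the moment at which its call begins: read the wrist's pose just before it. camera_model takes no time and is no camera call; for the wrist camera it gives the pose at the moment of the call.
- robot.close_job(): hands the job in; it is judged then, once.
The state is a dict: "t": time; "joint_pos": joint angles; "joint_velocities": joint speeds; "joint_efforts": joint torques, N m; "tool_pos": TCP position; "eef_rot": TCP orientation; "ft_force": force on the tool from outside, world axes, zero at the start; "moment": the same for the moment, N m; "finger_gap": opening from 0.0 (shut) to 1.0 (fully open); "gripper_force": force on a finger pad.
Only numpy, scipy, OpenCV 4.12 (cv2) and the standard library are available. Lean on these libraries where they do the work, as an engineer would, in place of code of your own. Each camera call takes 0.05 s, during which the arm holds its last target. There are 200 camera calls.

### The job

Two trays of polishing discs stand side by side under the low bench shelf. Take the red-handled pull hook from its rest, reach it under the shelf, catch the eye of the tray with the green disc and pull that tray until its whole eye is clear of the shelf's front edge; touch the trays only with the hook and leave the grey-disc tray where it is. Then put the hook back on its rest as it lay.

Things in the scene. Friction and masses are not known exactly. Their poses are not given: they have to be found in the camera images.
- hook_grip (a point): Centre of the pull hook's red handle, 110 x 16 x 18 mm (x, y, z), level on two saddles at x = -42 and +42 mm (tops 53 mm over the bench); between them it is free, 29 mm above the rest's plate. Axes: x along the handle to the hooked end, z up. An 8 mm steel rod runs on at mid height to x = 160 mm, then bends straight down. Loose, 120 g, balances at x = 12 mm. Grip here from above, across y.
- hook_tip (a point): Tip of the same hook, same axes: 160 mm ahead of the handle's centre along x and 28 mm below it; its round end (8 mm diameter) reaches 4 mm lower still.
- green_tray: White tray with green disc, loose, 0.25-0.5 kg, sliding with 1-4 N. Origin: bench level under the centre of its eye; z up; x points from eye into tray, so pull it along -x. The eye is a level loop of 6 mm steel wire, 30 mm high, opening 36 (x) by 40 mm (y), free above and below. Tray 150 x 104 x 34 mm from x = 22 to 172 mm; disc 88 mm wide centred at x = 100 mm, in the open behind the shelf.
- grey_tray: Identical tray, same origin and axes, with a grey disc: a bystander in the other lane. Which lane holds which tray varies. Each lane has guide rails 10 mm high, with about 5 mm play either side of the tray.
- shelf: Fixed low shelf over both trays. Origin: bench level under the middle of its front edge; x points in under it (as the trays' x), y along the edge, z up. Board 294 mm long (y), 130 mm deep (x), underside at 115 mm, top at 127 mm; a jar and a box on it; end panels at y = -141 and +141 mm; lanes at y = -66 and +66 mm. At first the eyes are hidden 50 to 70 mm behind the edge.

How it is judged (in metres and radians):
On the way, in this order (a step that is already met when the one before it is completed fails the run):
1. the tip of the hook is down inside the eye of the green-disc tray (horizontal distance between hook_tip and green_tray below 0.027 m and height (world z) of hook_tip below 0.03 m), for 0.1 s.
2. pulled by the hook, the eye of the green-disc tray is clear of the shelf's front edge (all of step 1 and x of green_tray in the frame of shelf below -0.018 m), for 0.1 s.
At the end, for the whole second after the job is handed in: The green-disc tray stands flat and still with its eye's centre at least 18 mm out in front of the shelf's edge; the grey-disc tray is within 15 mm of where it was; the hook lies back on its rest, upright within 10 degrees, its handle within 20 mm and its tip within 35 mm of where they lay (x of green_tray in the frame of shelf below -0.018 m and angle between green_tray's own z axis and vertical below 0.1 rad and linear speed of green_tray below 0.01 m/s and distance of grey_tray from where it was at the start of the episode below 0.015 m and distance of hook_grip from where it was at the start of the episode below 0.02 m and angle between hook_grip's own z axis and vertical below 0.17 rad and distance of hook_tip from where it was at the start of the episode below 0.035 m and height (world z) of hook_grip above 0.038 m); the robot touches nothing.
It fails at once if the gripper or arm touches a tray (over 1 N) (contact force between any of the fingers, the arm and green_tray above 1 N or contact force between any of the fingers, the arm and grey_tray above 1 N).
It fails at once if the grey-disc tray is moved by more than 15 mm (distance of grey_tray from where it was at the start of the episode above 0.015 m).
It also fails if it takes over 51 s, if anything falls off the work surface, if the arm or the gripper's body presses on something with over 40 N, if the wrist force passes 120 N, or if a joint passes its speed limit or range.

## Working session

There is one attempt and no reset: what is moved stays moved. The work goes in short steps, Python scripts to look and compute and a shell command to move; the robot and the scene stay as the last step left them, time stands still between calls to the robot, and variables do not carry over. Pictures are saved under pics/ and viewed, at most 12 in all, crops included, and the job is handed in when it is done.

```bash
mkdir -p pics; cat > h.py <<'E'
import numpy as np, cv2
from bench import robot
def ray(cm,u,v):
    K=np.array(cm["K"]);p=cv2.undistortPoints(np.array([[[u,v]]],float),K,None)[0,0]
    k=cm["k1"];q=p.copy()
    for _ in range(20): q=p/(1+k*(q@q))
    T=np.array(cm["world_from_camera"])
    return T[:3,3],T[:3,:3]@np.array([q[0],-q[1],-1])
def onz(cm,u,v,z):
    o,d=ray(cm,u,v);return o+d*(z-o[2])/d[2]
def dep(cm,u,v,D):
    o,d=ray(cm,u,v);return o+d*D
E
python3 - <<'E'
from h import *
for n in("top","side"):
    im,d=robot.snapshot(n);cv2.imwrite(f"pics/{n}0.png",im);np.save(n+"0d.npy",d)
    cm=robot.camera_model(n);print(n,cm)
print(robot.get_obs())
E
```

```text
top {'K': array([[573.35207527,   0.        , 311.65457681],
       [  0.        , 573.35207527, 242.99714172],
       [  0.        ,   0.        ,   1.        ]]), 'k1': 0.0598523571708388, 'world_from_camera': array([[ 3.19793597e-03,  9.90368644e-01, -1.38418650e-01,
         4.14606993e+02],
       [-9.99994884e-01,  3.15753869e-03, -5.11436160e-04,
         1.15820424e+02],
       [-6.94480927e-05,  1.38419578e-01,  9.90373675e-01,
         1.10701948e+03],
       [ 0.00000000e+00,  0.00000000e+00,  0.00000000e+00,
         1.00000000e+00]])}
side {'K': array([[474.97899091,   0.        , 321.64813996],
       [  0.        , 474.97899091, 240.12765589],
       [  0.        ,   0.        ,   1.        ]]), 'k1': -0.12286835206533867, 'world_from_camera': array([[-8.27452851e-01,  3.97011317e-01, -3.97119369e-01,
         1.82611865e+02],
       [-5.61524442e-01, -5.80629294e-01,  5.89542131e-01,
         6.43642550e+02],
       [ 3.47575921e-03,  7.10810549e-01,  7.03374923e-01,
         6.98007661e+02],
       [ 0.00000000e+00,  0.00000000e+00,  0.00000000e+00,
         1.00000000e+00]])}
{'t': 0.1, 'joint_pos': array([-1.48660039e+00,  3.13926687e-01,  4.51091860e-02,  1.30360256e+00,
        1.56476665e-05,  1.43116903e+00]), 'joint_velocities': array([-4.02268229e-04,  8.64340895e-05,  3.17147624e-03,  2.59132105e-03,
       -9.88937011e-04, -5.71123338e-05]), 'joint_efforts': array([ 2.88323106e-03, -4.81722736e+01,  2.99245763e+01,  1.26497282e-02,
       -1.44358091e-04,  2.60057755e-05]), 'tool_pos': array([ 127.56571724, -560.17531545,  208.10406956]), 'eef_rot': array([-3.13998690e+00, -2.41476595e-04,  2.23823026e-01]), 'ft_force': array([ 0.6398852 ,  0.71569803, -0.26399008]), 'moment': array([ 0.03070616, -0.01334404, -0.01672425]), 'gripper_force': 0.0, 'finger_gap': 1.0003507432794818}
```

View pics/top0.png

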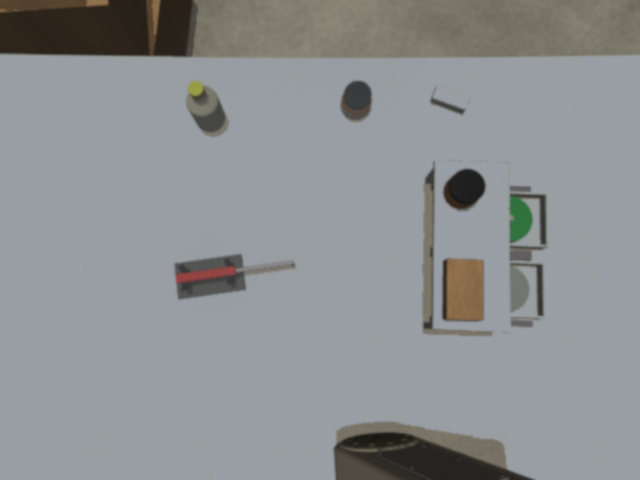

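View pics/side0.png

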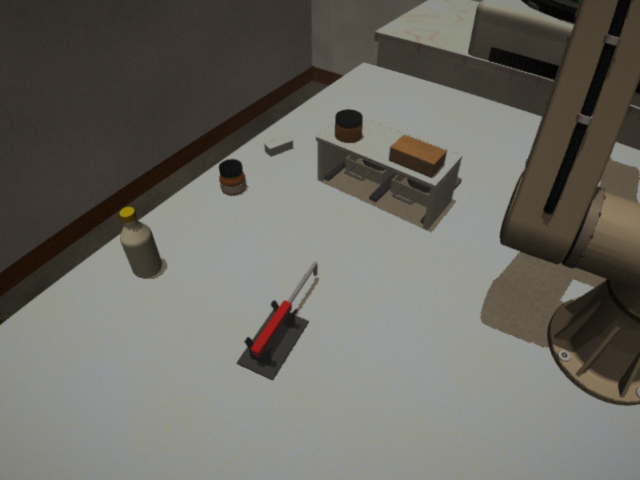

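The top view shows the hook at (207,274) pointing right, the green tray in the upper lane (520,219) and the grey tray in the lower one (517,290). The shelf's front edge runs near column 433. The side view confirms this layout.

```bash
python3 - <<'E'
from h import *
cm=robot.camera_model("top");im=cv2.imread("pics/top0.png");D=np.load("top0d.npy")
h=cv2.cvtColor(im,cv2.COLOR_BGR2HSV)
def blob(lo,hi,roi=None):
    m=cv2.inRange(h,lo,hi);n,l,s,c=cv2.connectedComponentsWithStats(m);i=1+np.argmax(s[1:,4]);return l==i,s[i],c[i]
m,s,c=blob((0,150,80),(6,255,255));print("red",s,c,cv2.minAreaRect(np.argwhere(m)[:,::-1].astype(np.float32)))
dz=np.median(D[m]);P=dep(cm,*c,D[int(c[1]),int(c[0])]);print("top of handle by depth",P)
pts=np.array([onz(cm,u,v,71) for v,u in np.argwhere(m)]);mu=pts.mean(0);w=np.linalg.svd(pts[:,:2]-mu[:2],full_matrices=False)[2][0]
r=cv2.minAreaRect(pts[:,:2].astype(np.float32));print(mu,r,"axis",w,np.degrees(np.arctan2(w[1],w[0])))
print("rodend",onz(cm,293,265,64),dep(cm,291,265,D[265,291]), "plate",dep(cm,182,293,D[293,182]),"bench",dep(cm,150,350,D[350,150]))
m,s,c=blob((50,150,60),(75,255,255));print("green",s,c)
b=cv2.inRange(h,(0,0,0),(180,60,255))
for u,v in((435,161),(432,329),(509,162),(509,331)):print("shelf",(u,v),onz(cm,u,v,127),D[v,u])
# board mask via depth height
vv,uu=np.mgrid[140:345,415:560];Z=np.array([dep(cm,u,v,D[v,u]) for v,u in zip(vv.ravel(),uu.ravel())])
k=(abs(Z[:,2]-127)<6);r=cv2.minAreaRect(Z[k][:,:2].astype(np.float32));print("board",r,cv2.boxPoints(r),np.median(Z[k][:,2]))
k=(abs(Z[:,2]-34)<8)&(Z[:,1]<cv2.boxPoints(r)[:,1].min());
for a,b_ in((0,470),(0,0)):pass
for nm,lo in(("upper",True),("lower",False)):
    q=Z[k&((vv.ravel()<255)==lo)];print(nm,len(q),q.min(0),q.max(0))
E
python3 - <<'E'
import cv2
a=cv2.imread('pics/top0.png')
x=cv2.resize(a[240:310,165:305],None,fx=5,fy=5);y=cv2.resize(a[150:340,410:560],None,fx=3,fy=3)
cv2.imwrite('pics/c1.png',x);cv2.imwrite('pics/c2.png',y)
E
```

```text
Traceback (most recent call last):
ValueError: attempt to get argmax of an empty sequence
```

View pics/c2.png

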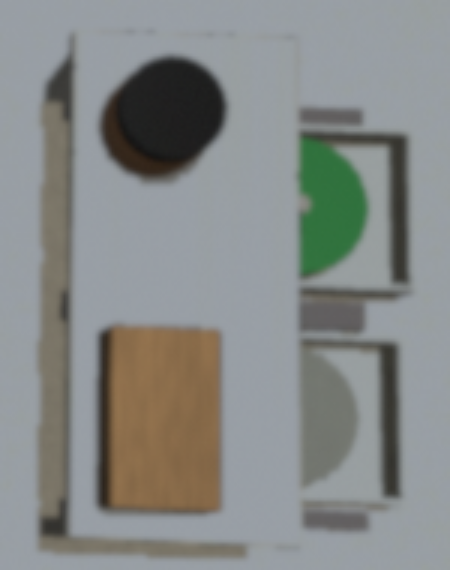

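The crop shows the shelf board's corners at about (434,161), (433,328), (509,162) and (510,332). The green disc's right edge is at (532,219), and the green tray's back wall is near column 546.

```bash
python3 - <<'E'
from h import *
cm=robot.camera_model("top");im=cv2.imread("pics/top0.png");D=np.load("top0d.npy")
h=cv2.cvtColor(im,cv2.COLOR_BGR2HSV)
def blob(m):
    n,l,s,c=cv2.connectedComponentsWithStats(m);i=1+np.argmax(s[1:,4]);return l==i,s[i],c[i]
m,s,c=blob(cv2.inRange(h,(0,150,80),(8,255,255))|cv2.inRange(h,(170,150,80),(180,255,255)));print("red",s,c)
print("top of handle by depth",dep(cm,*c,D[int(c[1]),int(c[0])]))
pts=np.array([onz(cm,u,v,71) for v,u in np.argwhere(m)]);mu=pts.mean(0);w=np.linalg.svd(pts[:,:2]-mu[:2],full_matrices=False)[2][0]
print(mu,cv2.minAreaRect(pts[:,:2].astype(np.float32)),"axis",w)
print("rodend",onz(cm,293,265,64), "plate",dep(cm,182,293,D[293,182]),"bench",dep(cm,150,350,D[350,150]))
for u,v in((434,161),(433.3,328),(509.3,162.3),(510,332)):print("shelf",(u,v),onz(cm,u,v,127).round(1),D[int(v),int(u)])
m,s,c=blob(cv2.inRange(h,(50,120,60),(75,255,255)));print("green",s,c)
vv,uu=np.mgrid[140:345,415:560];Z=np.array([dep(cm,u,v,D[v,u]) for v,u in zip(vv.ravel(),uu.ravel())])
k=(abs(Z[:,2]-127)<5);r=cv2.minAreaRect(Z[k][:,:2].astype(np.float32));print("board",r,np.median(Z[k][:,2]))
mm=m[140:345,415:560].ravel();print("disc z",np.median(Z[mm][:,2]))
zd=np.median(Z[mm][:,2]);e=np.argwhere(m)
G=np.array([onz(cm,u,v,zd) for v,u in e]);print("disc min y",G[:,1].min(),"x range",G[:,0].min(),G[:,0].max())
for u,v in((545.5,195),(546.5,246.5),(543.5,264),(543.5,317)):print("tray back corner",onz(cm,u,v,34).round(1))
# side view
cs=robot.camera_model("side");i2=cv2.imread("pics/side0.png")
h2=cv2.cvtColor(i2,cv2.COLOR_BGR2HSV);m2,s2,c2=blob(cv2.inRange(h2,(0,150,80),(8,255,255))|cv2.inRange(h2,(170,150,80),(180,255,255)))
print(s2,c2,onz(cs,*c2,66))
cv2.imwrite("pics/c3.png",np.hstack([cv2.resize(i2[120:230,305:465],None,fx=3,fy=3,interpolation=2)]))
E
```

```text
Traceback (most recent call last):
ValueError: attempt to get argmax of an empty sequence
```

```bash
python3 - <<'E'
from h import *
im=cv2.imread("pics/top0.png");h=cv2.cvtColor(im,cv2.COLOR_BGR2HSV)
print(im[274,205],h[274,205],h[219,520]);m=cv2.inRange(h,(170,150,80),(180,255,255));print(m.sum(),m.dtype,m.shape)
print([len(x) if hasattr(x,'__len__') else x for x in cv2.connectedComponentsWithStats(m)])
E
```

```text
[ 66  68 147] [  1 141 147] [ 66 145 114]
0 uint8 (480, 640)
[1, 480, 1, 1]
```

```bash
python3 - <<'E'
from h import *
cm=robot.camera_model("top");im=cv2.imread("pics/top0.png");D=np.load("top0d.npy")
h=cv2.cvtColor(im,cv2.COLOR_BGR2HSV)
def blob(m):
    n,l,s,c=cv2.connectedComponentsWithStats(m);i=1+np.argmax(s[1:,4]);return l==i,s[i],c[i]
red=lambda h:cv2.inRange(h,(0,105,70),(5,255,255))|cv2.inRange(h,(170,105,70),(180,255,255))
m,s,c=blob(red(h));print("red",s,c)
print("top of handle by depth",dep(cm,*c,D[int(c[1]),int(c[0])]))
pts=np.array([onz(cm,u,v,71) for v,u in np.argwhere(m)]);mu=pts.mean(0);w=np.linalg.svd(pts[:,:2]-mu[:2],full_matrices=False)[2][0]
print(mu,cv2.minAreaRect(pts[:,:2].astype(np.float32)),"axis",w)
print("rodend",onz(cm,293,265,64), "plate",dep(cm,182,293,D[293,182]),"bench",dep(cm,150,350,D[350,150]))
for u,v in((434,161),(433.3,328),(509.3,162.3),(510,332)):print("shelf",(u,v),onz(cm,u,v,127).round(1),D[int(v),int(u)])
m,s,c=blob(cv2.inRange(h,(50,100,60),(80,255,255)));print("green",s,c)
vv,uu=np.mgrid[140:345,415:560];Z=np.array([dep(cm,u,v,D[v,u]) for v,u in zip(vv.ravel(),uu.ravel())])
k=(abs(Z[:,2]-127)<5);r=cv2.minAreaRect(Z[k][:,:2].astype(np.float32));print("board",r,np.median(Z[k][:,2]))
mm=m[140:345,415:560].ravel();print("disc z",np.median(Z[mm][:,2]))
zd=np.median(Z[mm][:,2]);e=np.argwhere(m)
G=np.array([onz(cm,u,v,zd) for v,u in e]);print("disc min y",G[:,1].min(),"x range",G[:,0].min(),G[:,0].max())
for u,v in((545.5,195),(546.5,246.5),(543.5,264),(543.5,317)):print("tray back corner",onz(cm,u,v,34).round(1))
# side view
cs=robot.camera_model("side");i2=cv2.imread("pics/side0.png")
h2=cv2.cvtColor(i2,cv2.COLOR_BGR2HSV);m2,s2,c2=blob(red(h2))
print(s2,c2,onz(cs,*c2,66))
cv2.imwrite("pics/c3.png",np.hstack([cv2.resize(i2[120:230,305:465],None,fx=5,fy=5,interpolation=2)]))
E
```

```text
red [177 266  58  17 507] [205.40039448 274.0887574 ]
top of handle by depth [503.4252821  311.13623185  54.9486264 ]
[502.08138952 308.10943721  71.        ] ((502.2992248535156, 307.8114318847656), (16.42365837097168, 104.39875030517578), 8.154702186584473) axis [ 0.14448475 -0.98950703]
rodend [519.69030668 150.30674499  64.        ] plate [471.32153214 363.63352407   5.85317629] bench [364.46602617 420.5621477    1.15010528]
shelf (434, 161) [697.5 -97.8 127. ] 1014.26807
shelf (433.3, 328) [407.7 -89.  127. ] 966.1487
shelf (509.3, 162.3) [ 694.9 -228.3  127. ] 1141.3007
shelf (510, 332) [ 402.1 -216.4  127. ] 1091.5016
green [510 196  22  45 681] [519.3318649  218.39353891]
board ((551.489013671875, -157.58856201171875), (133.2374267578125, 294.8670959472656), 88.18811798095703) 128.58075270694883
disc z 34.766215560496676
disc min y -296.6615573793676 x range 571.3400047995286 655.6339625922842
tray back corner [ 657.7 -325.9   34. ]
tray back corner [ 559.4 -322.7   34. ]
tray back corner [ 526.5 -315.5   34. ]
tray back corner [ 428.7 -310.    34. ]
[251 301  40  52 581] [270.20481928 326.69879518] [496.68830412 323.89208045  66.        ]
```

View pics/c3.png

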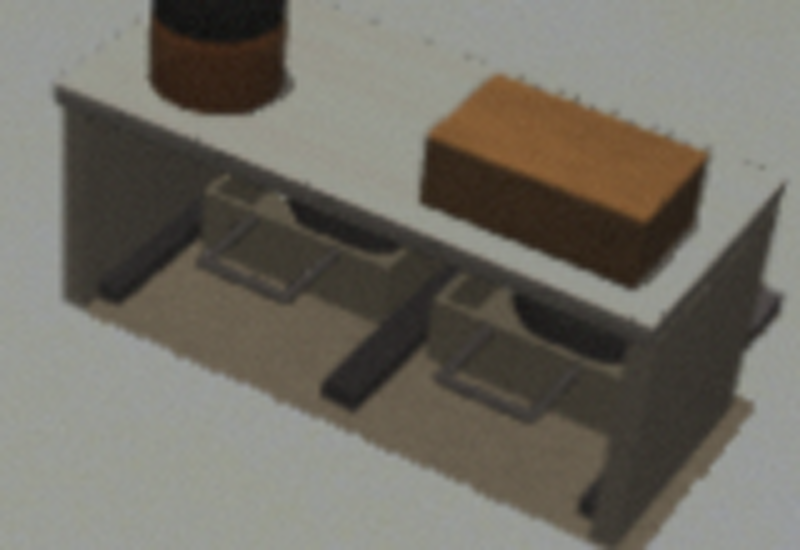

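The crop shows both eyes under the shelf. The far (left, green) eye's front wire runs from about (345,172) to (363,179) in the full side image.

```bash
python3 - <<'E'
from h import *
cm=robot.camera_model("top");cs=robot.camera_model("side");im=cv2.imread("pics/top0.png");h=cv2.cvtColor(im,cv2.COLOR_BGR2HSV)
m=cv2.inRange(h,(0,105,70),(5,255,255))|cv2.inRange(h,(170,105,70),(180,255,255))
D=np.load("top0d.npy")
m=m>0
print("z handle",np.percentile([dep(cm,u,v,D[v,u])[2] for v,u in np.argwhere(m)],[10,50,90]))
pts=np.float32([onz(cm,u,v,53)[:2] for v,u in np.argwhere(m)]);print(cv2.minAreaRect(pts),pts.mean(0))
print("rodend",onz(cm,294,265,46),"rod at",onz(cm,240,271,46))
F=np.array([-0.031,-.9995]);L=np.array([.9995,-.031]);o=np.array([552.5,-93.4])
for n,u,v in(("gL",345,172.4),("gR",363,179.4),("trayL",350,165),("trayR",369,172.5),("greyL",393,195),("greyR",411,203)):
    p=onz(cs,u,v,30);q=p[:2]-o;print(n,p.round(1),"shelf x,lat",(q@F).round(1),(q@L).round(1))
for u,v in((545.5,195),(546.5,246.5),(543.5,264),(543.5,317)):
    p=onz(cm,u,v,34);q=p[:2]-o;print("back",(q@F).round(1),(q@L).round(1))
# shelf front corner check from side
for u,v in((316,138),(438,184)):print(onz(cs,u,v,127))
print(robot.camera_model("wrist"))
E
```

```text
z handle [51.03557579 53.89208759 56.44373291]
((503.8227844238281, 311.1470947265625), (16.70901870727539, 106.21259307861328), 8.154706954956055) [503.60132 311.45026]
rodend [521.50944891 149.04381815  46.        ] rod at [510.05675278 249.04114811  46.        ]
gL [ 641.3 -134.    30. ] shelf x,lat 37.8 90.0
gR [ 592.8 -134.7   30. ] shelf x,lat 40.1 41.6
trayL [ 647.2 -165.8   30. ] shelf x,lat 69.4 96.9
trayR [ 594.7 -165.7   30. ] shelf x,lat 71.0 44.5
greyL [ 508.9 -123.8   30. ] shelf x,lat 31.8 -42.6
greyR [ 463.3 -121.9   30. ] shelf x,lat 31.3 -88.2
back 229.1 112.4
back 229.0 14.0
back 222.8 -19.1
back 220.3 -117.1
[694.59533397 -92.21654527 127.        ]
[404.34957917 -93.65544372 127.        ]
{'K': array([[340.57272918,   0.        , 326.37023732],
       [  0.        , 340.57272918, 237.21661251],
       [  0.        ,   0.        ,   1.        ]]), 'k1': -0.05537768813735094, 'world_from_camera': array([[ 2.23557034e-01,  9.20864203e-01,  3.19423500e-01,
         2.11063203e+02],
       [-9.74690452e-01,  2.11507374e-01,  7.24096307e-02,
        -5.41701110e+02],
       [-8.80988647e-04, -3.27526717e-01,  9.44841507e-01,
         3.72875764e+02],
       [ 0.00000000e+00,  0.00000000e+00,  0.00000000e+00,
         1.00000000e+00]])}
```

```bash
cat >> h.py <<'E'
def shift(p,yawdeg):
    from scipy.spatial.transform import Rotation as Ro
    s=robot.get_obs();R=Ro.from_euler('xyz',s["eef_rot"]);T=Ro.from_euler('xyz',[180,0,yawdeg],degrees=True)
    return R.inv().apply(np.array(p)-s["tool_pos"]).round(1),(R.inv()*T).as_rotvec(degrees=True).round(2)
E
python3 -c "
from h import *
print(shift([470,-100,300],50));print(shift([504,311,150],97))"
```

```text
(array([ 436.1, -372.8,  -91.2]), array([ -0.08,  -0.04, -37.18]))
(array([ 560.4, -765.8,   59.5]), array([-6.000e-02, -8.000e-02, -8.418e+01]))
```

```bash
python3 -m jog '[[[0,0,-91],[0,0,0],0],[[0,0,-91],[0,0,0],0],[[436,-373,-91],[0,0,-37],0],[[436,-373,-91],[0,0,-37],0],[[436,-373,-91],[0,0,-37],0],[[436,-373,-91],[0,0,-37],0],[[436,-373,-91],[0,0,-37],0],[[436,-373,-91],[0,0,-37],0],[[436,-373,-91],[0,0,-37],0],[[436,-373,-91],[0,0,-37],0],[[436,-373,-91],[0,0,-37],0],[[560,-766,-91],[0,0,-84],0],[[560,-766,-91],[0,0,-84],0],[[560,-766,-91],[0,0,-84],0],[[560,-766,-91],[0,0,-84],0],[[560,-766,-91],[0,0,-84],0],[[560,-766,-91],[0,0,-84],0],[[560,-766,-91],[0,0,-84],0],[[560,-766,-91],[0,0,-84],0],[[560,-766,-91],[0,0,-84],0]]' 80
python3 -c "
from h import *
print(shift([504,311,140],97))"
```

```text
t: 2.1
tool_pos: [488.7, 242.9, 299.5]
eef_rot: [-3.141, 0.0, 1.69]
ft_force: [1.0, -0.2, -0.5]
finger_gap: 1.001
gripper_force: 0.0
(array([ 65.8,  23.4, 159.5]), array([-0.02,  0.02, -0.15]))
```

```bash
python3 -m jog '[[[0,0,0],[0,0,0],0],[[0,0,0],[0,0,0],0]]'
python3 - <<'E'
from h import *
print(shift([504,311,140],97))
cm=robot.camera_model("wrist");im,d=robot.snapshot("wrist");cv2.imwrite("pics/w1.png",im)
h=cv2.cvtColor(im,cv2.COLOR_BGR2HSV);m=cv2.inRange(h,(0,105,50),(6,255,255))|cv2.inRange(h,(170,105,50),(180,255,255))
P=np.argwhere(m>0);print(len(P));z=np.array([dep(cm,u,v,d[v,u])[2] for v,u in P]);print(np.percentile(z,[5,50,95]))
q=np.float32([onz(cm,u,v,53)[:2] for v,u in P]);print(cv2.minAreaRect(q),q.mean(0))
E
```

```text
t: 2.3
tool_pos: [488.4, 241.8, 298.8]
eef_rot: [-3.139, 0.001, 1.693]
ft_force: [0.0, -0.3, -0.2]
finger_gap: 1.001
gripper_force: 0.0
(array([ 67. ,  24.2, 158.7]), array([-0.12,  0.05, -0.02]))
1362
[50.60055815 52.60190596 54.12062852]
((504.1004333496094, 313.17877197265625), (15.706313133239746, 108.85026550292969), 7.759482383728027) [503.61688 314.80585]
```

View pics/w1.png

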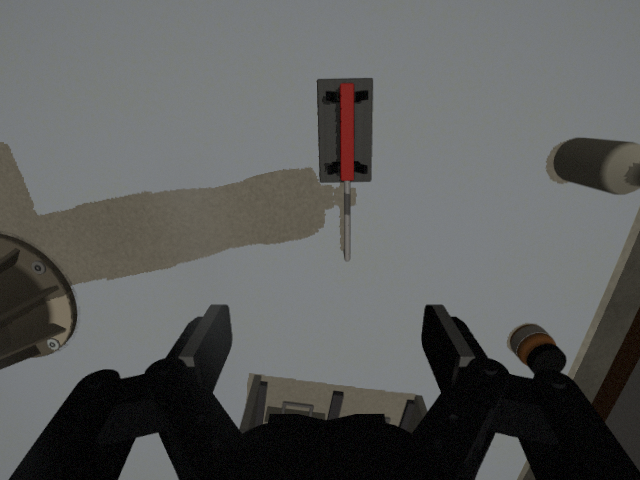

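The wrist view shows the handle at (347,132), almost vertical in the image. The rod ends at (347,260), and nothing blocks the fingers.

```bash
python3 -c "
from h import *
cm=robot.camera_model('wrist');print(onz(cm,347,258,44))
print(shift([504,312.5,27],97.4))"
```

```text
[527.6934852  153.51416048  44.        ]
(array([ 69.6,  24.5, 272.1]), array([-0.09,  0.05, -0.52]))
```

```bash
python3 -m jog '[[[70,24.5,130],[0,0,-1],0],[[70,24.5,130],[0,0,-1],0],[[70,24.5,130],[0,0,-1],0],[[70,24.5,130],[0,0,-1],0],[[70,24.5,170],[0,0,-1],0],[[70,24.5,200],[0,0,-1],0],[[70,24.5,225],[0,0,-1],0],[[70,24.5,225],[0,0,-1],0],[[70,24.5,225],[0,0,-1],0]]'
python3 - <<'E'
from h import *
print(shift([504,312.5,26],98))
cm=robot.camera_model("wrist");im,d=robot.snapshot("wrist");cv2.imwrite("pics/w2.png",im)
h=cv2.cvtColor(im,cv2.COLOR_BGR2HSV);m=cv2.inRange(h,(0,105,50),(6,255,255))|cv2.inRange(h,(170,105,50),(180,255,255))
P=np.argwhere(m>0);print(len(P));z=np.array([dep(cm,u,v,d[v,u])[2] for v,u in P]);print(np.percentile(z,[5,50,95]))
q=np.float32([onz(cm,u,v,53)[:2] for v,u in P]);print(cv2.minAreaRect(q),q.mean(0))
E
```

```text
t: 3.25
tool_pos: [505.7, 311.9, 76.5]
eef_rot: [3.141, 0.0, 1.705]
ft_force: [-0.6, 0.6, 0.5]
finger_gap: 1.001
gripper_force: 0.0
(array([ 0.8, -1.6, 50.5]), array([ 0.05,  0.  , -0.29]))
4426
[51.30966926 52.74679401 53.8089565 ]
((504.1401062011719, 315.1294250488281), (15.90424919128418, 110.4853286743164), 8.319747924804688) [503.4172  320.34564]
```

View pics/w2.png

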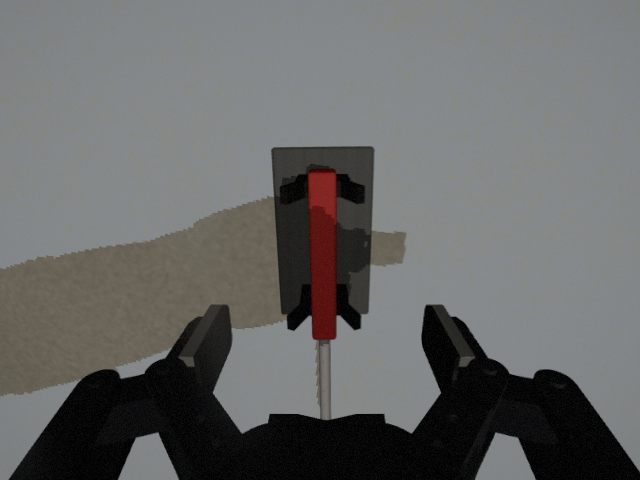

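The handle is centred between the open fingers, from (322,170) to (324,338), with the saddles clear of the pads. I'll descend, grip and lift.

```bash
python3 -m jog '[[[2.8,-1.3,20],[0,0,-0.5],0],[[2.8,-1.3,40],[0,0,-0.5],0],[[2.8,-1.3,50],[0,0,-0.5],0],[[2.8,-1.3,50],[0,0,-0.5],0],[[2.8,-1.3,50],[0,0,-0.5],0.9],[[2.8,-1.3,50],[0,0,-0.5],0.9],[[2.8,-1.3,50],[0,0,-0.5],0.9],[[2.8,-1.3,50],[0,0,-0.5],0.9],[[2.8,-1.3,50],[0,0,-0.5],0.9],[[2.8,-1.3,50],[0,0,-0.5],1],[[2.8,-1.3,50],[0,0,-0.5],1],[[2.8,-1.3,50],[0,0,-0.5],1]]' 90
python3 -c "
from h import *
print(robot.get_obs())"
```

```text
t: 4.5
tool_pos: [503.6, 315.9, 25.6]
eef_rot: [3.141, -0.0, 1.716]
ft_force: [-1.7, -0.7, 5.9]
finger_gap: 0.14
gripper_force: 88.2
{'t': 4.5, 'joint_pos': array([ 4.25285658e-01,  4.63365882e-01, -1.99908659e-01,  9.06539206e-01,
       -1.35872371e-04,  1.85084293e+00]), 'joint_velocities': array([ 0.00071882, -0.00102448,  0.0006193 , -0.00077073,  0.00082795,
       -0.001137  ]), 'joint_efforts': array([-3.27352923e-02, -4.92718506e+01,  2.48769772e+01, -5.87129630e-01,
        3.23495292e-02, -2.28372059e-02]), 'tool_pos': array([503.64914725, 315.89157472,  25.60841669]), 'eef_rot': array([ 3.14061080e+00, -1.41006248e-04,  1.71603538e+00]), 'ft_force': array([-1.7297014 , -0.72834492,  5.86350639]), 'moment': array([-0.10339985,  0.21139373, -0.02479136]), 'gripper_force': 88.23354656808078, 'finger_gap': 0.1397290197588414}
```

```bash
python3 -c "
from h import *
print(shift([623.7,110,150],88.2));print(shift([623.7,110,66],88.2))"
python3 -m jog '[[[0,0,-10],[0,0,0],1],[[0,0,-25],[0,0,0],1],[[0,0,-50],[0,0,0],1],[[0,0,-80],[0,0,0],1],[[0,0,-115],[0,0,0],1],[[0,0,-115],[0,0,0],1],[[0,0,-115],[0,0,0],1]]'
```

```text
(array([-221.1,   89.1, -124.3]), array([ 6.000e-02, -1.000e-02,  1.012e+01]))
(array([-221.1,   89. ,  -40.3]), array([ 6.000e-02, -1.000e-02,  1.012e+01]))
t: 5.2
tool_pos: [503.8, 316.0, 140.8]
eef_rot: [3.14, -0.0, 1.716]
ft_force: [-0.3, 0.4, -2.4]
finger_gap: 0.143
gripper_force: 88.3
```

```bash
python3 -m jog '[[[-40,16,0],[0,0,2],1],[[-80,32,0],[0,0,4],1],[[-120,48,0],[0,0,6],1],[[-160,64,0],[0,0,8],1],[[-200,80,0],[0,0,9.5],1],[[-221,89,0],[0,0,10],1],[[-221,89,30],[0,0,10],1],[[-221,89,60],[0,0,10],1],[[-221,89,75],[0,0,10],1],[[-221,89,75],[0,0,10],1],[[-221,89,75],[0,0,10],1]]'
python3 - <<'E'
from h import *
print(shift([620.7,7,66],88.2))
im,d=robot.snapshot("side");cv2.imwrite("pics/s2.png",cv2.resize(im[100:260,250:450],None,fx=4,fy=3.75,interpolation=2)); cv2.imwrite("pics/s2f.png",im)
im,d=robot.snapshot("top");cv2.imwrite("pics/t2.png",im)
E
```

```text
t: 6.3
tool_pos: [622.2, 109.9, 63.6]
eef_rot: [-3.139, 0.0, 1.542]
ft_force: [1.5, 0.4, -1.2]
finger_gap: 0.139
gripper_force: 88.3
(array([-102.9,    1.5,   -2.3]), array([-0.16,  0.02,  0.12]))
```

View pics/s2.png

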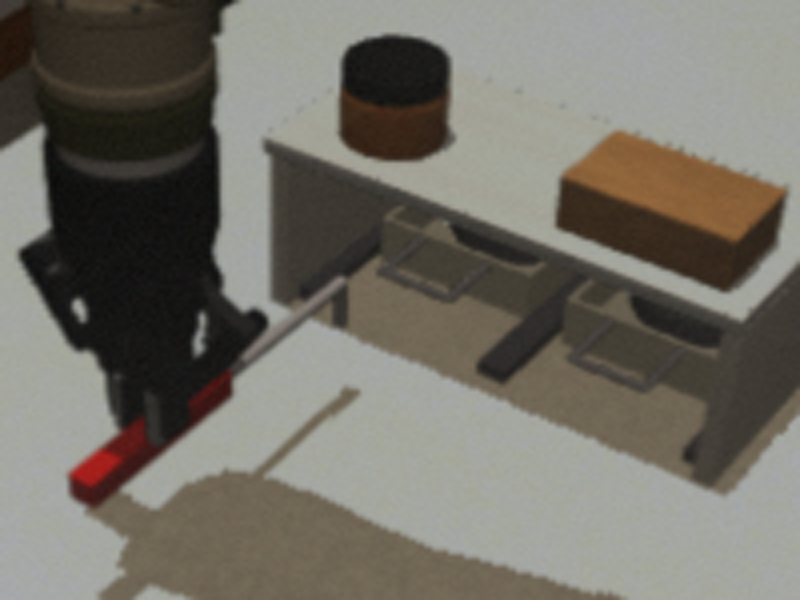

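The crop shows the hook held level, its tip at about (341,325) just in front of the shelf and level with the green eye at (430,270). I'll check the tip against prediction.

```bash
python3 - <<'E'
from h import *
cs=robot.camera_model("side")
print("tip bottom",onz(cs,335.3,187,51.5),"pred 617.6 -50.5"); print("bend top", onz(cs,336.5,174,86.5))
ct=robot.camera_model("top");im=cv2.imread("pics/t2.png");o=im[225:250,380:440];cv2.imwrite("pics/x.png",o)
c=lambda u,v:(250+u/4,100+v/3.75)
for n,u,v in(("frontL",380,272),("frontR",450,298),("backL",425,238),("backR",488,265)):print(n,onz(cs,*c(u,v),31).round(1))
E
```

```text
tip bottom [615.70984045 -51.71519933  51.5       ] pred 617.6 -50.5
bend top [614.46755603 -53.03176772  86.5       ]
frontL [ 640.4 -132.3   31. ]
frontR [ 593.  -132.7   31. ]
backL [ 637.5 -178.5   31. ]
backR [ 591.9 -174.8   31. ]
```

```bash
python3 -m jog '[[[-20,2,0],[0,0,0],1],[[-40,2,0],[0,0,0],1],[[-60,2,0],[0,0,0],1],[[-80,2,0],[0,0,0],1],[[-95,2,0],[0,0,0],1],[[-102,2,0],[0,0,0],1],[[-102,2,0],[0,0,0],1],[[-102,2,0],[0,0,0],1]]'
python3 - <<'E'
from h import *
im,d=robot.snapshot("side");cv2.imwrite("pics/s3.png",cv2.resize(im[130:210,300:400],None,fx=7,fy=7,interpolation=2))
E
```

```text
t: 7.2
tool_pos: [622.5, 8.4, 65.1]
eef_rot: [3.141, -0.0, 1.542]
ft_force: [-0.3, 0.1, -1.1]
finger_gap: 0.145
gripper_force: 88.3
```

View pics/s3.png

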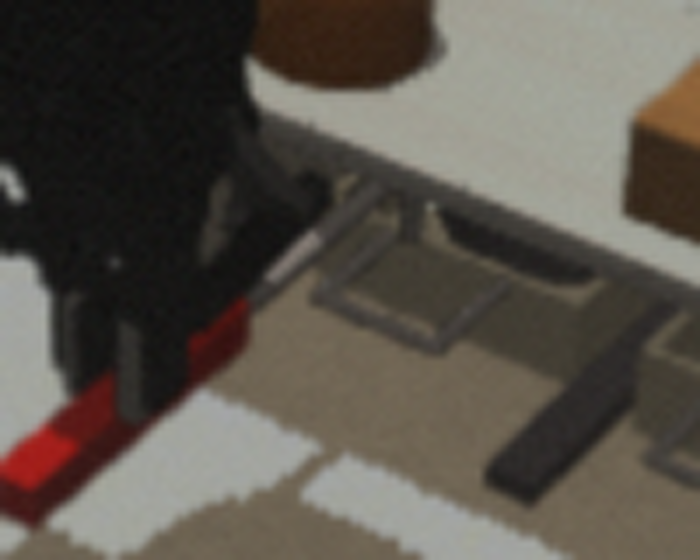

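The tip at (410,236) is above the opening, whose centre at wire height is near (415,290). Lowered to that height it would appear at about (407,292), so I'll lower it.

```bash
python3 -m jog '[[[0,0,10],[0,0,0],1],[[0,0,20],[0,0,0],1],[[0,0,30],[0,0,0],1],[[0,0,40],[0,0,0],1],[[0,0,40],[0,0,0],1],[[0,0,40],[0,0,0],1],[[0,0,40],[0,0,0],1]]'
python3 - <<'E'
from h import *
im,d=robot.snapshot("side");cv2.imwrite("pics/s4.png",cv2.resize(im[130:210,300:400],None,fx=7,fy=7,interpolation=2))
E
```

```text
t: 7.95
tool_pos: [622.7, 7.9, 25.2]
eef_rot: [3.141, 0.0, 1.541]
ft_force: [0.4, -0.5, -0.7]
finger_gap: 0.146
gripper_force: 88.3
```

View pics/s4.png

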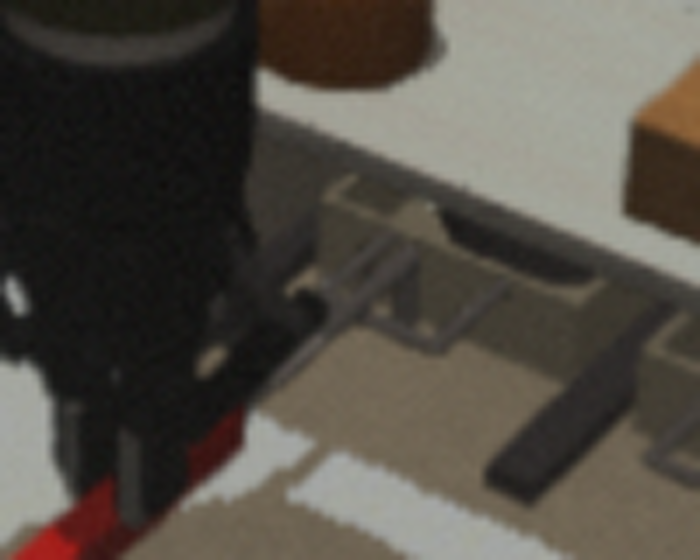

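The hook tip is now down inside the green tray's eye at (405,310), clear of all four sides. Next is the pull.

```bash
python3 -m jog '[[[4,0,0],[0,0,0],1],[[8,0,0],[0,0,0],1],[[12,0,0],[0,0,0],1],[[17,0,0],[0,0,0],1],[[23,0,0],[0,0,0],1],[[29,0,0],[0,0,0],1],[[35,0,0],[0,0,0],1],[[42,0,0],[0,0,0],1],[[49,0,0],[0,0,0],1],[[56,0,0],[0,0,0],1],[[63,0,0],[0,0,0],1],[[70,0,0],[0,0,0],1],[[77,0,0],[0,0,0],1],[[84,0,0],[0,0,0],1],[[91,0,0],[0,0,0],1],[[97,0,0],[0,0,0],1],[[102,0,0],[0,0,0],1],[[106,0,0],[0,0,0],1],[[109,0,0],[0,0,0],1],[[110,0,0],[0,0,0],1]]'
python3 -m jog '[[[0,0,0],[0,0,0],1],[[0,0,0],[0,0,0],1],[[0,0,0],[0,0,0],1]]'
python3 - <<'E'
from h import *
im,d=robot.snapshot("side");cv2.imwrite("pics/s5.png",cv2.resize(im[110:260,270:470],None,fx=4,fy=4,interpolation=2))
im,d=robot.snapshot("top");cv2.imwrite("pics/t5.png",im)
E
```

```text
t: 10.0
tool_pos: [625.5, 118.2, 24.8]
eef_rot: [-3.142, 0.0, 1.542]
ft_force: [0.3, -2.7, -0.9]
finger_gap: 0.145
gripper_force: 88.3
t: 10.3
tool_pos: [625.6, 118.1, 24.9]
eef_rot: [3.142, -0.001, 1.541]
ft_force: [0.2, -0.1, -0.7]
finger_gap: 0.147
gripper_force: 88.3
```

View pics/s5.png

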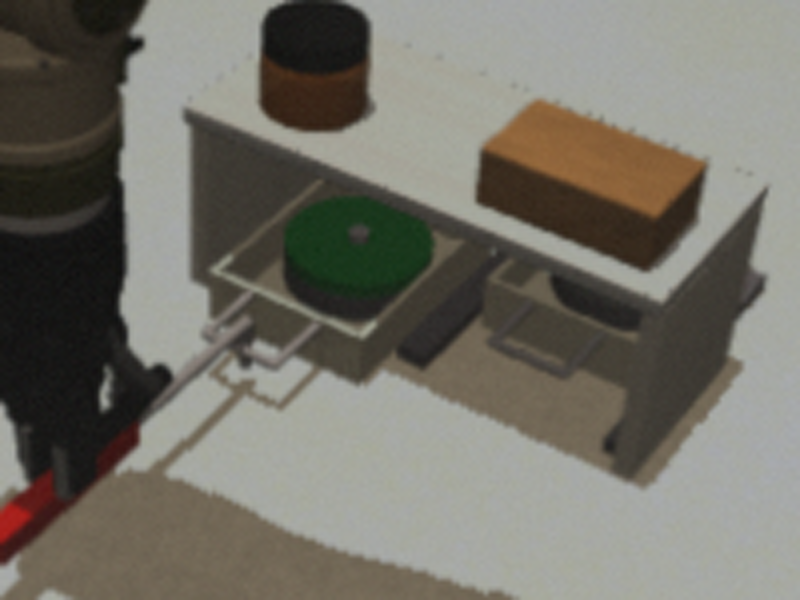

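The green tray is pulled out, with its whole eye around (250,335) in front of the shelf and the hook in it. The grey tray has not moved.

```bash
python3 - <<'E'
from h import *
cs=robot.camera_model("side")
for u,v in((205,335),(272,362),(245,295),(318,325)):print(onz(cs,270+u/4,110+v/4,30).round(1))
E
python3 -m jog '[[[-3,0,0],[0,0,0],1],[[-7,0,0],[0,0,0],1],[[-10,0,0],[0,0,0],1],[[-10,0,0],[0,0,0],1],[[-10,0,-20],[0,0,0],1],[[-10,0,-45],[0,0,0],1],[[-10,0,-80],[0,0,0],1],[[-10,0,-116],[0,0,0],1],[[-10,0,-116],[0,0,0],1],[[-10,0,-116],[0,0,0],1],[[-10,0,-116],[0,0,0],1]]'
python3 -c "
from h import *
print(shift([503.7,315.9,140],98.32),shift([503.7,315.9,27],98.32))"
```

```text
[642.7 -36.9  30. ]
[599.4 -38.4  30. ]
[644.2 -79.6  30. ]
[595.6 -80.   30. ]
t: 11.5
tool_pos: [624.4, 107.8, 139.6]
eef_rot: [-3.139, 0.0, 1.541]
ft_force: [0.4, 0.0, -1.6]
finger_gap: 0.145
gripper_force: 88.4
(array([ 2.044e+02, -1.267e+02, -2.000e-01]), array([ -0.12,  -0.  , -10.  ])) (array([ 204.4, -126.5,  112.8]), array([ -0.12,  -0.  , -10.  ]))
```

```bash
python3 -m jog '[[[35,-22,0],[0,0,-2],1],[[70,-44,0],[0,0,-4],1],[[110,-68,0],[0,0,-6],1],[[150,-93,0],[0,0,-8],1],[[185,-115,0],[0,0,-9.5],1],[[204.4,-126.6,0],[0,0,-10],1],[[204.4,-126.6,0],[0,0,-10],1],[[204.4,-126.6,30],[0,0,-10],1],[[204.4,-126.6,60],[0,0,-10],1],[[204.4,-126.6,75],[0,0,-10],1],[[204.4,-126.6,75],[0,0,-10],1],[[204.4,-126.6,75],[0,0,-10],1]]'
python3 -c "
from h import *
print(shift([503.7,315.9,26],98.32))"
```

```text
t: 12.7
tool_pos: [504.5, 315.0, 65.1]
eef_rot: [-3.14, 0.001, 1.715]
ft_force: [0.3, 0.4, -1.1]
finger_gap: 0.146
gripper_force: 88.4
(array([ 1.1, -0.6, 39.1]), array([-0.1 ,  0.05, -0.06]))
```

Lower slowly, then release gradually and retreat straight up.

```bash
python3 -m jog '[[[0.8,-0.4,10],[0,0,0],1],[[0.8,-0.4,20],[0,0,0],1],[[0.8,-0.4,28],[0,0,0],1],[[0.8,-0.4,34],[0,0,0],1],[[0.8,-0.4,38],[0,0,0],1],[[0.8,-0.4,39],[0,0,0],1],[[0.8,-0.4,39],[0,0,0],1],[[0.8,-0.4,39],[0,0,0],1]]'
```

```text
t: 13.5
tool_pos: [504.5, 316.8, 27.1]
eef_rot: [3.141, -0.0, 1.716]
ft_force: [0.2, -0.2, -1.3]
finger_gap: 0.144
gripper_force: 88.4
```

```bash
python3 -m jog '[[[-0.5,-0.3,1],[0,0,0],1],[[-0.5,-0.3,1.5],[0,0,0],1],[[-0.5,-0.3,1.5],[0,0,0],1],[[-0.5,-0.3,1.5],[0,0,0],0.6],[[-0.5,-0.3,1.5],[0,0,0],0.3],[[-0.5,-0.3,1.5],[0,0,0],0],[[-0.5,-0.3,1.5],[0,0,0],0],[[-0.5,-0.3,1.5],[0,0,0],0],[[-0.5,-0.3,1.5],[0,0,0],0],[[-0.5,-0.3,1.5],[0,0,0],0],[[-0.5,-0.3,-20],[0,0,0],0],[[-0.5,-0.3,-50],[0,0,0],0],[[-0.5,-0.3,-100],[0,0,0],0],[[-0.5,-0.3,-150],[0,0,0],0],[[-0.5,-0.3,-200],[0,0,0],0],[[-0.5,-0.3,-270],[0,0,0],0],[[60,-0.3,-270],[0,0,0],0],[[60,-0.3,-270],[0,0,0],0],[[60,-0.3,-270],[0,0,0],0]]'
python3 - <<'E'
from h import *
a=robot.snapshot("side")[0];cv2.imwrite("pics/s6.png",a)
cm=robot.camera_model("wrist");im,d=robot.snapshot("wrist")
h=cv2.cvtColor(im,cv2.COLOR_BGR2HSV);m=cv2.inRange(h,(0,105,50),(6,255,255))|cv2.inRange(h,(170,105,50),(180,255,255))
P=np.argwhere(m>0);z=np.array([dep(cm,u,v,d[v,u])[2] for v,u in P]);print(len(P),np.percentile(z,[5,50,95]))
print(cv2.minAreaRect(np.float32([onz(cm,u,v,53)[:2] for v,u in P])))
E
```

```text
t: 15.4
tool_pos: [495.2, 378.0, 297.8]
eef_rot: [3.14, -0.001, 1.719]
ft_force: [1.1, 0.3, 0.0]
finger_gap: 1.003
gripper_force: 0.0
987 [51.20493489 52.85536758 54.24906281]
((505.2718811035156, 314.275146484375), (15.80014419555664, 109.76863098144531), 8.498297691345215)
```

View pics/s6.png

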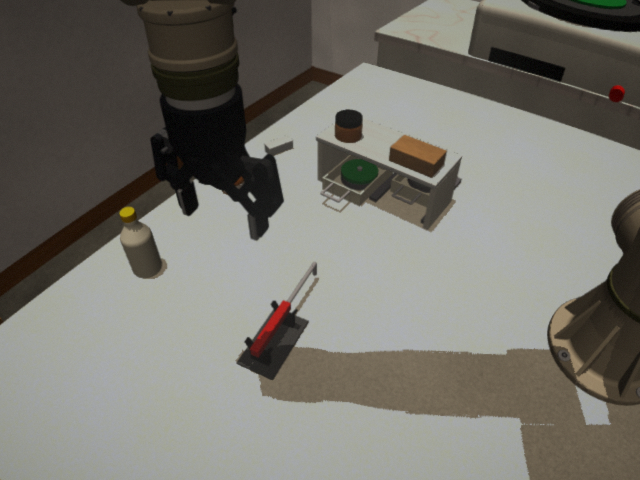

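The hook lies on its rest at (270,325) as before, the green tray's eye is out at (335,198), and the robot is clear of everything.

```bash
python3 -c "
from bench import robot
print(robot.close_job())"
```

```text
the job is handed in; nothing more can be done
None
```

The green tray's eye was pulled about 35 mm clear of the shelf's edge, the grey tray looked unmoved in the images, the hook is back on its rest within about 2 mm, and the job is handed in at about 15 s; no verdict came back.

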